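# Bring the square tin round on the click-stop turntable

## Robot

A 6-joint arm with a two-finger parallel gripper is mounted at the origin on the work surface. World frame = base frame: x ahead of the robot, y to its left, z up, the work surface at z = 0. Lengths are in m, angles in rad, forces in N, time in s.
With the tool pointing down it reaches from about 0.3 to 0.775 m from the base axis. Payload 14.6 kg.
Tool frame: the origin (TCP) lies at the very end of the fingers, on their centre line; the grasp point (between the pads) lies 19 mm behind it; y points along the fingers, x is the direction in which the jaws open and shut, and the axes are right-handed (so a half turn about y gives the same grasp; the last joint's range is limited). The gripper opens to 94 mm and grips with 3 to 60 N. Pads are 16 mm wide; open, the fingers measure 119 mm over their backs; the gripper's body (75 mm by 177 mm) begins 78 mm behind the grasp point.
Start: joints at [1.143, 0.3, 1.521, -0, 1.321, -0.067], TCP at [0.194, 0.515, 0.205] pointing down, gripper open.
Joint ranges: [-3.03, 3.03], [-0.79, 2.21], [0.23, 2.52], [-1.04, 4.18], [0, 3.07], [-2.55, 2.55]. Speed limits (rad/s): [2.22, 2.22, 2.57, 3.14, 3.14, 3.14].

## Interface

Orientations are given as [roll, pitch, yaw] about the fixed x, y, z axes, in that order (R = Rz(yaw) Ry(pitch) Rx(roll)).
In Python, from station import * gives the robot as it stands.
- The arm moves only by the tool send_rows, never from a script. Its argument "series" is text: rows parted by semicolons, each of 7 numbers parted by spaces: the turn, a rotation vector about the tool's x, y, z in units of 5 degrees (1.0 is 5 degrees), then the shift along the tool's x, y, z in cm, then the opening, from -1 (shut) to 1 (fully open). A call has exactly 10 rows; each row is the pose to reach, as a shift and turn from the pose commanded when the call began, along the tool's axes at that moment; what a row does not reach only later rows make up. A row lasts 1/12 s, in which the tool goes at most 41.7 mm and 7.16 degrees, less where a joint would pass 70% of its speed; a pose out of reach is approached as far as the arm can. A call with a gripper value outside its range is refused whole. The fingers move at their own pace and stop on an object; "newtons" is the grip in N (left out, the last holds). Time passes only in rows, so rows that repeat a pose let the fingers close, or fill a call up. It gives the time, the measured TCP pose, the force and the opening at its end, in the units of the state.
- get_obs(): the state, without advancing time (a new reading comes with each control period).
- camera(name): name is "side" or "top"; returns the picture (400x640x3 uint8, red, green, blue); there is no depth.
- camera_info(name): a dict with "K" (3x3 intrinsics, pixels), "k1" (the pictures are not rectified: a ray, as slopes to the right and down, at radius r is drawn at 1 + k1 r^2 times it, then the intrinsics apply), "R" (3x3) and "t" (3): a world point X has camera coordinates R X + t. Camera axes: x right, y down, z forward; pixel columns grow to the right and rows downward; lengths in m; the calibration is good to about 2 mm. A picture is of the moment at which its call begins. camera_info takes no time and is no camera call.
- hand_in(): hands the job in, once; it reports no verdict.
The state is a dict: "time_s": time; "qpos": joint angles; "joint_vel": joint speeds; "tau": joint torques, N m; "ee_pos": TCP position; "eef_rot": TCP orientation; "force": force on the tool from outside, world axes, zero at the start; "moment": the same for the moment, N m; "grip_width": finger opening in m.
Only numpy, scipy, OpenCV 4.12 (cv2) and the standard library are available. Lean on these libraries where they do the work, as an engineer would, in place of code of your own. Each camera call takes 0.05 s, during which the arm holds its last target. There are 200 camera calls.

## Task

Turn the divided spice turntable until the bay with the square tin has come round to your side and rests clicked into the stop that lies nearest straight ahead. The stops cannot be seen and must be felt for. Keep the tin and the jars standing in their bays, and leave the other things on the bench where they are.

Things in the scene. Friction and masses are not known exactly. Their poses are not given: they have to be found in the camera images.
- foot: The turntable's fixed round foot under the tray, dark rubber, 244 mm across, 22 mm high. Origin: on the turning axis, at bench height. Straight ahead (your side) is the foot's -x direction from the axis. The tray turns about the vertical through this point, either way, without end.
- tin_bay (a point): Point of the turning wooden tray: middle of the floor of the bay that holds the square tin, 88 mm from the axis, 36 mm above the bench. Turns with the tray; its own -x points from the axis out through the bay, z up. At the start it is on the far side, 115 to 180 degrees from straight ahead. The tray is 302 mm across, its rim 47 mm above the bench.
- tray_hub (a point): Top of the tray's round hub (62 mm across), on the axis, 112 mm above the bench; axes as tin_bay. From the hub six upright radial divider boards run out to 145 mm from the axis, 5 mm thick, top edge 104 mm above the bench, at 30, 90 and 150 degrees to either side of the tin bay's middle. Pushing a divider sideways turns the tray.
- tray (a joint): Turn of the tray since the start, rad, counter-clockwise from above positive. Between the stops it moves with a steady 2 N or so on a divider 125 mm from the axis (first touch gives a brief knock) and stays where it is left; to leave a stop takes about 12 to 15 N there. Within about 4 degrees of a stop it snaps in by itself when let go.
- click (a joint): How far the sprung ball hidden under the tray is pressed down, m: under 0.001 in a stop, about 0.004 between stops. It drops into a notch every 60 degrees of turn (six stops, one for each bay). In one stop the tin bay points within 15 degrees to either side of straight ahead; exactly where differs every time and is not visible.
- tin_mid (a point): Centre of the square steel tin, 52 x 52 mm and 82 mm high, standing loose on the tray floor in its bay: the only square container. z up.
- jar1_mid (a point): Centre (half-way up) of a round clear glass jar with metal lid, 50 mm across, 86 mm high, loose in a bay of its own. The jars' bays vary; the bay opposite the tin is empty.
- jar2_mid (a point): Centre of a round amber glass jar, 44 mm across, 80 mm high, loose in a bay of its own.
- jar3_mid (a point): Centre of a round clear glass jar, 49 mm across, 84 mm high, loose in a bay of its own.
- jar4_mid (a point): Centre of a round white jar, 46 mm across, 74 mm high, loose in a bay of its own.
- burner: Single gas burner on the right of the bench, fixed, 340 mm deep (x), 290 mm wide (y), 126 mm high over the pan supports. Origin: centre of its underside.
- cobek: Black stone mortar dish, 220 mm across, 56 mm high, near left of the turntable. Origin: centre of its underside. Leave alone.
- ulekan: Teak pestle with a bent handle, about 150 mm long, 58 mm high, lying near right of the turntable. Origin: under its middle, on the bench. Leave alone.
- alu_bowl: Aluminium bowl, 180 mm across, 66 mm high, far left of the turntable. Origin: centre of its underside. Leave alone.
Things that resemble listed ones, but are neither listed nor needed, are in the scene too. What is shaped like the part that bears tin_mid but purple is not meant.

How it is judged:
By the outcome, as a careful person would: the job done as asked, in the order asked, and still so for the second after the job is handed in, with the robot touching nothing.
It also fails if it takes over 72 s, if anything falls off the work surface, if the arm or the gripper's body presses on something with over 40 N, if the wrist force passes 120 N, or if a joint passes its speed limit or range.

## Working session

There is one attempt and no reset: what is moved stays moved. The work goes in short steps, Python scripts to look and compute and a tool call to move; the robot and the scene stay as the last step left them, time stands still between calls to the robot, and variables do not carry over. Pictures are saved under pics/ and viewed, on a budget of 10 in all, crops included, one or two more only if the job needs it, and the job is handed in when it is done.

Besides the shell and the picture viewer there is one more tool, called after "Emit:" as name(argument=value, ...), one argument or row to a line, values as JSON. send_rows: Moves the arm, as the interface text tells. Its arguments: {"type":"object","properties":{"series":{"type":"string"},"newtons":{"type":"number"}},"required":["series"]}

```bash
mkdir -p pics; ls
python3 - <<'E'
from station import *
import cv2,numpy as np
o=get_obs();print(o)
for n in("top","side"):
    i=camera_info(n);print(n,i)
    cv2.imwrite(f"pics/{n}0.png",camera(n)[:,:,::-1])
E
```

```text
pics
{'time_s': 0.0, 'qpos': array([ 1.14338638e+00,  3.00468592e-01,  1.52160226e+00,  6.16179929e-06,
        1.32071614e+00, -6.66244210e-02]), 'joint_vel': array([ 1.52364476e-04, -1.22560692e-03, -8.63773286e-04,  1.28226722e-03,
       -6.14652619e-04, -5.90780714e-05]), 'tau': array([ 2.11493621e-03, -5.31814098e+01, -3.52730799e+01,  7.08700041e-02,
        2.45360413e-02, -3.86309353e-05]), 'ee_pos': array([0.19405413, 0.5143337 , 0.20487875]), 'eef_rot': array([-1.57071086e+00,  1.19129093e-03,  1.21000932e+00]), 'force': array([ 0.25302588, -0.65782624, -0.40242107]), 'moment': array([ 0.0195032 , -0.00243832,  0.05860186]), 'grip_width': 0.0941417905481877}
top {'K': array([[378.88180801,   0.        , 321.94659201],
       [  0.        , 378.88180801, 200.36462684],
       [  0.        ,   0.        ,   1.        ]]), 'k1': -0.09325053125042758, 'R': array([[ 0.0134428 , -0.99985471,  0.01048074],
       [-0.99211316, -0.01464362, -0.12448711],
       [ 0.1246225 , -0.00872463, -0.99216587]]), 't': array([-0.09414951,  0.46586753,  1.15458704])}
side {'K': array([[513.0830018 ,   0.        , 314.41154396],
       [  0.        , 513.0830018 , 197.30402455],
       [  0.        ,   0.        ,   1.        ]]), 'k1': 0.00926696916557308, 'R': array([[ 0.97330266, -0.22898574,  0.01573081],
       [-0.09884729, -0.48003129, -0.8716646 ],
       [ 0.20715005,  0.84683853, -0.48985035]]), 't': array([-0.45680162,  0.08980076,  1.50574379])}
```

View pics/top0.png

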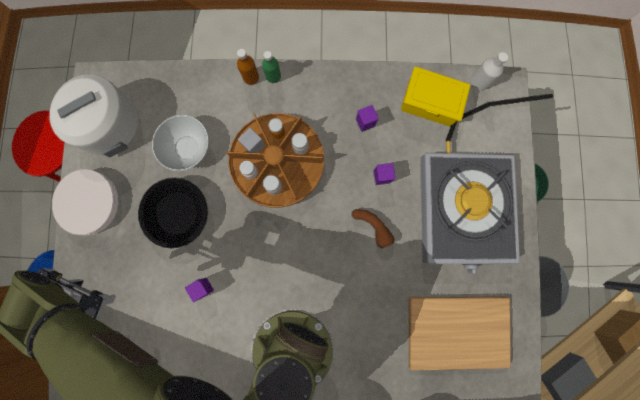

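View pics/side0.png

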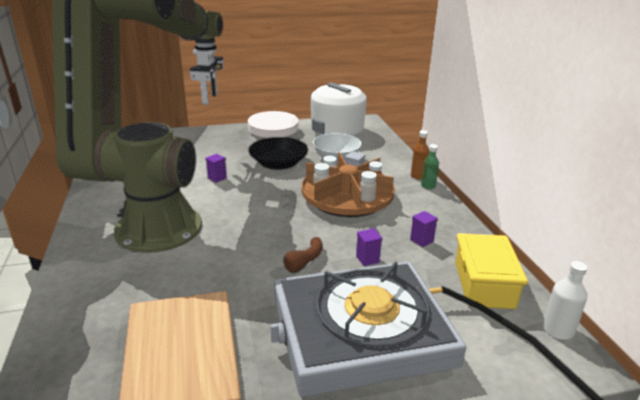

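```bash
cat > h.py <<'E'
from station import *
import cv2,numpy as np
def pix(n,X):
    i=camera_info(n);p,_=cv2.projectPoints(np.atleast_2d(X).astype(float),cv2.Rodrigues(i["R"])[0],i["t"],i["K"],np.array([i["k1"],0,0,0]));return p[:,0]
def at(n,uv,z):
    i=camera_info(n);s=cv2.undistortPoints(np.array([[uv]],float),i["K"],np.array([i["k1"],0,0,0]))[0,0]
    d=i["R"].T@[*s,1];c=-i["R"].T@i["t"];return (c+d*(z-c[2])/d[2])
def crop(n,name,u,v,w,h,s):
    im=camera(n)[v:v+h,u:u+w,::-1];cv2.imwrite(name,cv2.resize(im,None,fx=s,fy=s,interpolation=cv2.INTER_CUBIC))
E
python3 - <<'E'
from h import *
crop("top","pics/c1.png",220,105,115,110,5)
print(at("top",(274,156),.112))
E
```

```text
[0.5867777  0.05655467 0.112     ]
```

View pics/c1.png

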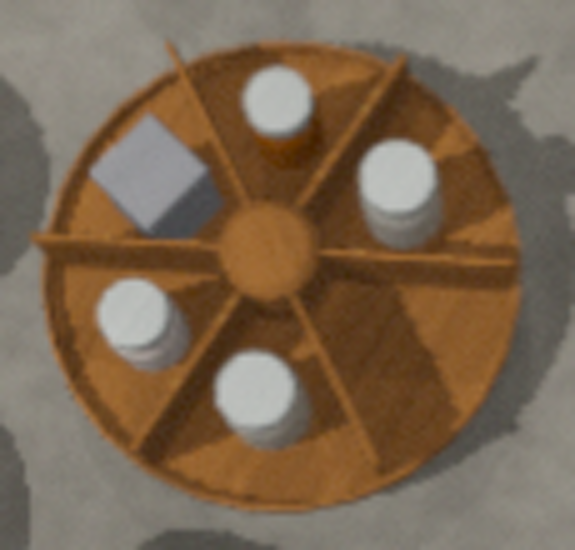

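Run:
```python
from h import *
f=lambda u,v:(220+u/5,105+v/5)
c=at("top",f(268,251),.112);print(c)
for q in [(170,45),(403,60),(518,260),(378,468),(138,450),(35,240)]:
    p=at("top",f(*q),.104)-c;print(q,np.hypot(*p[:2]).round(3),np.degrees(np.arctan2(p[1],p[0])).round(1))
for q in [(150,172),(278,100),(400,177),(255,390),(133,313)]:
    p=at("top",f(*q),.12)-c;print(q,np.hypot(*p[:2]).round(3),np.degrees(np.arctan2(p[1],p[0])).round(1))
```

```text
[0.58918565 0.05781618 0.112     ]
(170, 45) 0.145 26.6
(403, 60) 0.144 -32.2
(518, 260) 0.148 -90.5
(378, 468) 0.144 -152.1
(138, 450) 0.14 148.1
(35, 240) 0.141 87.1
(150, 172) 0.084 57.4
(278, 100) 0.09 -2.5
(400, 177) 0.089 -60.5
(255, 390) 0.085 177.3
(133, 313) 0.087 117.5
```

The only square container is the grey tin at top-image px (250,140). The things it could be confused with are the purple cubes at (367,118), (385,174) and (198,290), and the white lids at (276,125), (300,142), (271,183) and (247,168). The crop confirms the grey square in the tray. The tin bay points to about 58°, so it needs about +122° CCW. The bay opposite it is empty, at about 238°.

Run:
```python
from h import *
from scipy.spatial.transform import Rotation as R
o=get_obs();Rm=R.from_euler('xyz',o["eef_rot"]).as_matrix()
c=np.array([.589,.058]);a=np.radians(267.8);r=np.array([np.cos(a),np.sin(a)]);t=np.array([-r[1],r[0]])
p=c+.122*r-.03*t;print(p,Rm.round(2).tolist())
print((Rm.T@(np.r_[p,.205]-o["ee_pos"])*100).round(2), (np.degrees(o["eef_rot"][2])+92.2)/5)
d=.0105;rr=.122
for s in(.6,.3):
  print("; ".join(f"0 {-b/5:.2f} 0 {100*(rr*(np.cos(np.radians(b))-1)+d*np.sin(np.radians(b))):.2f} 0 {100*(rr*np.sin(np.radians(b))-d*(np.cos(np.radians(b))-1)):.2f} -1" for b in s*np.arange(1,11)))
```

```text
[ 0.5543388  -0.06275844] [[0.35, -0.0, -0.94], [0.94, -0.0, 0.35], [-0.0, -1.0, 0.0]]
[-4.128e+01  4.000e-02 -5.408e+01] 32.30533721759515
0 -0.12 0 0.01 0 0.13 -1; 0 -0.24 0 0.02 0 0.26 -1; 0 -0.36 0 0.03 0 0.38 -1; 0 -0.48 0 0.03 0 0.51 -1; 0 -0.60 0 0.04 0 0.64 -1; 0 -0.72 0 0.04 0 0.77 -1; 0 -0.84 0 0.04 0 0.90 -1; 0 -0.96 0 0.05 0 1.02 -1; 0 -1.08 0 0.04 0 1.15 -1; 0 -1.20 0 0.04 0 1.28 -1
0 -0.06 0 0.01 0 0.06 -1; 0 -0.12 0 0.01 0 0.13 -1; 0 -0.18 0 0.01 0 0.19 -1; 0 -0.24 0 0.02 0 0.26 -1; 0 -0.30 0 0.02 0 0.32 -1; 0 -0.36 0 0.03 0 0.38 -1; 0 -0.42 0 0.03 0 0.45 -1; 0 -0.48 0 0.03 0 0.51 -1; 0 -0.54 0 0.04 0 0.58 -1; 0 -0.60 0 0.04 0 0.64 -1
```

Emit:
send_rows(
  series="0 32.3 0 -41.3 0 -54.1 -1; 0 32.3 0 -41.3 0 -54.1 -1; 0 32.3 0 -41.3 0 -54.1 -1; 0 32.3 0 -41.3 0 -54.1 -1; 0 32.3 0 -41.3 0 -54.1 -1; 0 32.3 0 -41.3 0 -54.1 -1; 0 32.3 0 -41.3 0 -54.1 -1; 0 32.3 0 -41.3 0 -54.1 -1; 0 32.3 0 -41.3 0 -54.1 -1; 0 32.3 0 -41.3 0 -54.1 -1",
  newtons=40,
)

```text
time_s: 0.98
ee_pos: [0.4153, 0.1591, 0.2055]
eef_rot: [-1.571, -0.0, -0.046]
force: [0.2, 0.4, -0.0]
grip_width: 0.0311
```

```bash
cat >> h.py <<'E'
from scipy.spatial.transform import Rotation as R
def rel(p,yaw_deg):
    o=get_obs();Rm=R.from_euler('xyz',o["eef_rot"]).as_matrix()
    T=R.from_euler('xyz',[-np.pi/2,0,np.radians(yaw_deg)]).as_matrix()
    print(o["time_s"],o["ee_pos"].round(4),np.degrees(o["eef_rot"]).round(1),o["force"].round(1),o["grip_width"])
    print("rot",(np.degrees(R.from_matrix(Rm.T@T).as_rotvec())/5).round(2),"cm",(Rm.T@(np.array(p)-o["ee_pos"])*100).round(2))
E
python3 -c "
from h import *
rel([.554,-.063,.205],-92.2)"
```

```text
0.9833 [0.4153 0.1591 0.2055] [-90.   -0.   -2.6] [ 0.2  0.4 -0. ] 0.031057319428932383
rot [-0.   17.91  0.  ] cm [ 14.88   0.06 -21.55]
```

Emit:
send_rows(
  series="0 17.9 0 14.9 0 -21.5 -1; 0 17.9 0 14.9 0 -21.5 -1; 0 17.9 0 14.9 0 -21.5 -1; 0 17.9 0 14.9 0 -21.5 -1; 0 17.9 0 14.9 0 -21.5 -1; 0 17.9 0 14.9 0 -21.5 -1; 0 17.9 0 14.9 0 -21.5 -1; 0 17.9 0 14.9 0 -21.5 -1; 0 17.9 0 14.9 0 -21.5 -1; 0 17.9 0 14.9 0 -21.5 -1",
)

```text
time_s: 1.82
ee_pos: [0.555, -0.0601, 0.205]
eef_rot: [-1.572, 0.0, -1.297]
force: [0.6, -0.0, -0.7]
grip_width: 0.0002
```

```bash
python3 -c "
from h import *
rel([.554,-.063,.07],-92.2)
crop('top','pics/c2.png',200,95,150,130,4)"
```

```text
1.8167 [ 0.555  -0.0601  0.205 ] [-90.    0.  -74.3] [ 0.6 -0.  -0.7] 0.00021144758598605484
rot [ 0.01  3.58 -0.  ] cm [ 0.26 13.5  -0.17]
```

View pics/c2.png

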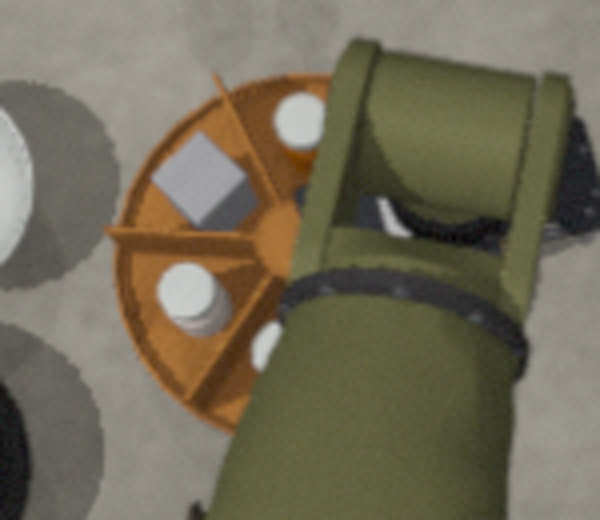

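The arm hides the right half of the tray. The tin (crop px 200,170) and the left dividers stay visible and haven't moved. Next I lower into the empty bay.

Emit:
send_rows(
  series="0 1.2 0 0.1 0 -0.1 -1; 0 2.4 0 0.2 0 -0.2 -1; 0 3.6 0 0.3 0 -0.2 -1; 0 3.6 0 0.3 3 -0.2 -1; 0 3.6 0 0.3 6 -0.2 -1; 0 3.6 0 0.3 8 -0.2 -1; 0 3.6 0 0.3 10 -0.2 -1; 0 3.6 0 0.3 12 -0.2 -1; 0 3.6 0 0.3 13.5 -0.2 -1; 0 3.6 0 0.3 13.5 -0.2 -1",
)

```text
time_s: 2.7
ee_pos: [0.5523, -0.0628, 0.0674]
eef_rot: [-1.576, 0.001, -1.601]
force: [-0.6, 0.0, -0.9]
grip_width: 0.0002
```

Emit:
send_rows(
  series="0 0 0 0 0 0.2 -1; 0 0 0 0 0 0.4 -1; 0 0 0 0 0 0.6 -1; 0 0 0 0 0 0.8 -1; 0 0 0 0 0 1.0 -1; 0 0 0 0 0 1.2 -1; 0 0 0 0 0 1.4 -1; 0 0 0 0 0 1.6 -1; 0 0 0 0 0 1.8 -1; 0 0 0 0 0 1.9 -1",
)

```text
time_s: 3.53
ee_pos: [0.5732, -0.0638, 0.0704]
eef_rot: [-1.571, 0.0, -1.604]
force: [-0.4, -0.2, -0.2]
grip_width: 0.0002
```

Emit:
send_rows(
  series="0 -0.12 0 0.01 0 0.13 -1; 0 -0.24 0 0.02 0 0.26 -1; 0 -0.36 0 0.03 0 0.38 -1; 0 -0.48 0 0.03 0 0.51 -1; 0 -0.60 0 0.04 0 0.64 -1; 0 -0.72 0 0.04 0 0.77 -1; 0 -0.84 0 0.04 0 0.90 -1; 0 -0.96 0 0.05 0 1.02 -1; 0 -1.08 0 0.04 0 1.15 -1; 0 -1.20 0 0.04 0 1.28 -1",
)

```text
time_s: 4.37
ee_pos: [0.5859, -0.0646, 0.0704]
eef_rot: [-1.571, -0.0, -1.498]
force: [-3.0, -3.4, -0.5]
grip_width: 0.0003
```

```bash
cat >> h.py <<'E'
def tool():
    o=get_obs();c=np.array([.589,.058]);v=o["ee_pos"][:2]-c;y=o["eef_rot"][2]
    x=np.array([np.cos(y),np.sin(y)]);t=np.array([-x[1],x[0]])
    # implied divider angle if finger face (8 mm) touches the 5 mm board
    rr=np.hypot(*v);ang=np.degrees(np.arctan2(v[1],v[0])+np.arcsin(.0105/rr))
    print(o["time_s"],"r",rr.round(4),"z",o["ee_pos"][2].round(3),"ang",ang%360,"turn",ang%360-267.8,"yaw",np.degrees(y)%360,"Ftan",(o["force"][:2]@t).round(1),"Frad",(o["force"][:2]@x).round(1),"M",o["moment"].round(2),"axis in tool cm",(-v@x*100).round(2),(-v@t*100).round(2))
E
python3 -c "
from h import *
tool()"
```

```text
4.3667 r 0.1227 z 0.07 ang 273.44958240092626 turn 5.649582400926249 yaw 274.14566724521734 Ftan -3.3 Frad 3.1 M [-0.46  0.68 -0.05] axis in tool cm -12.21 1.2
```

Emit:
send_rows(
  series="0 -0.12 0 0.01 0 0.13 -1; 0 -0.24 0 0.02 0 0.26 -1; 0 -0.36 0 0.03 0 0.38 -1; 0 -0.48 0 0.03 0 0.51 -1; 0 -0.60 0 0.04 0 0.64 -1; 0 -0.72 0 0.04 0 0.77 -1; 0 -0.84 0 0.04 0 0.90 -1; 0 -0.96 0 0.05 0 1.02 -1; 0 -1.08 0 0.04 0 1.15 -1; 0 -1.20 0 0.04 0 1.28 -1",
)

```text
time_s: 5.2
ee_pos: [0.5988, -0.0639, 0.0705]
eef_rot: [-1.57, 0.0, -1.394]
force: [-0.6, -0.7, 0.4]
grip_width: 0.0008
```

Emit:
send_rows(
  series="0 -0.12 0 0.01 0 0.13 -1; 0 -0.24 0 0.02 0 0.26 -1; 0 -0.36 0 0.03 0 0.38 -1; 0 -0.48 0 0.03 0 0.51 -1; 0 -0.60 0 0.04 0 0.64 -1; 0 -0.72 0 0.04 0 0.77 -1; 0 -0.84 0 0.04 0 0.90 -1; 0 -0.96 0 0.05 0 1.02 -1; 0 -1.08 0 0.04 0 1.15 -1; 0 -1.20 0 0.04 0 1.28 -1",
)

```text
time_s: 6.03
ee_pos: [0.6106, -0.0625, 0.0704]
eef_rot: [-1.573, 0.0, -1.289]
force: [-11.9, -4.3, 6.3]
grip_width: 0.0005
```

Emit:
send_rows(
  series="0 -0.12 0 0.01 0 0.13 -1; 0 -0.24 0 0.02 0 0.26 -1; 0 -0.36 0 0.03 0 0.38 -1; 0 -0.48 0 0.03 0 0.51 -1; 0 -0.60 0 0.04 0 0.64 -1; 0 -0.72 0 0.04 0 0.77 -1; 0 -0.84 0 0.04 0 0.90 -1; 0 -0.96 0 0.05 0 1.02 -1; 0 -1.08 0 0.04 0 1.15 -1; 0 -1.20 0 0.04 0 1.28 -1",
)

```text
time_s: 6.87
ee_pos: [0.6237, -0.059, 0.0704]
eef_rot: [-1.571, -0.0, -1.184]
force: [-1.5, -3.1, -1.2]
grip_width: 0.0001
```

Emit:
send_rows(
  series="0 -0.12 0 0.01 0 0.13 -1; 0 -0.24 0 0.02 0 0.26 -1; 0 -0.36 0 0.03 0 0.38 -1; 0 -0.48 0 0.03 0 0.51 -1; 0 -0.60 0 0.04 0 0.64 -1; 0 -0.72 0 0.04 0 0.77 -1; 0 -0.84 0 0.04 0 0.90 -1; 0 -0.96 0 0.05 0 1.02 -1; 0 -1.08 0 0.04 0 1.15 -1; 0 -1.20 0 0.04 0 1.28 -1",
)

```text
time_s: 7.7
ee_pos: [0.6357, -0.0547, 0.0705]
eef_rot: [-1.571, -0.0, -1.08]
force: [-2.5, -5.1, -0.2]
grip_width: 0.0005
```

```bash
python3 -c "
from h import *
tool()"
```

```text
7.7 r 0.122 z 0.07 ang 297.4384438877084 turn 29.638443887708377 yaw 298.1477135046157 Ftan -4.6 Frad 3.3 M [-0.9   0.5  -0.08] axis in tool cm -12.14 1.2
```

A stop was felt at about 12–16° of turn (force dropped to about 0, then rose to 12 N). So I expect stops near 74° and 134°. I'll continue.

Emit:
send_rows(
  series="0 -0.12 0 0.01 0 0.13 -1; 0 -0.24 0 0.02 0 0.26 -1; 0 -0.36 0 0.03 0 0.38 -1; 0 -0.48 0 0.03 0 0.51 -1; 0 -0.60 0 0.04 0 0.64 -1; 0 -0.72 0 0.04 0 0.77 -1; 0 -0.84 0 0.04 0 0.90 -1; 0 -0.96 0 0.05 0 1.02 -1; 0 -1.08 0 0.04 0 1.15 -1; 0 -1.20 0 0.04 0 1.28 -1",
)

```text
time_s: 8.53
ee_pos: [0.6472, -0.0489, 0.0705]
eef_rot: [-1.571, -0.0, -0.975]
force: [-0.2, -3.4, 0.0]
grip_width: 0.0006
```

Emit:
send_rows(
  series="0 -0.12 0 0.01 0 0.13 -1; 0 -0.24 0 0.02 0 0.26 -1; 0 -0.36 0 0.03 0 0.38 -1; 0 -0.48 0 0.03 0 0.51 -1; 0 -0.60 0 0.04 0 0.64 -1; 0 -0.72 0 0.04 0 0.77 -1; 0 -0.84 0 0.04 0 0.90 -1; 0 -0.96 0 0.05 0 1.02 -1; 0 -1.08 0 0.04 0 1.15 -1; 0 -1.20 0 0.04 0 1.28 -1",
)

```text
time_s: 9.37
ee_pos: [0.658, -0.042, 0.0704]
eef_rot: [-1.571, -0.0, -0.87]
force: [-0.1, -3.8, 0.7]
grip_width: 0.0007
```

Emit:
send_rows(
  series="0 -0.12 0 0.01 0 0.13 -1; 0 -0.24 0 0.02 0 0.26 -1; 0 -0.36 0 0.03 0 0.38 -1; 0 -0.48 0 0.03 0 0.51 -1; 0 -0.60 0 0.04 0 0.64 -1; 0 -0.72 0 0.04 0 0.77 -1; 0 -0.84 0 0.04 0 0.90 -1; 0 -0.96 0 0.05 0 1.02 -1; 0 -1.08 0 0.04 0 1.15 -1; 0 -1.20 0 0.04 0 1.28 -1",
)

```text
time_s: 10.2
ee_pos: [0.6681, -0.0341, 0.0704]
eef_rot: [-1.571, -0.0, -0.765]
force: [0.2, -3.1, 0.2]
grip_width: 0.0001
```

Emit:
send_rows(
  series="0 -0.12 0 0.01 0 0.13 -1; 0 -0.24 0 0.02 0 0.26 -1; 0 -0.36 0 0.03 0 0.38 -1; 0 -0.48 0 0.03 0 0.51 -1; 0 -0.60 0 0.04 0 0.64 -1; 0 -0.72 0 0.04 0 0.77 -1; 0 -0.84 0 0.04 0 0.90 -1; 0 -0.96 0 0.05 0 1.02 -1; 0 -1.08 0 0.04 0 1.15 -1; 0 -1.20 0 0.04 0 1.28 -1",
)

```text
time_s: 11.03
ee_pos: [0.6772, -0.0251, 0.0705]
eef_rot: [-1.571, -0.0, -0.661]
force: [-0.4, -3.5, 0.4]
grip_width: 0.0005
```

Emit:
send_rows(
  series="0 -0.12 0 0.01 0 0.13 -1; 0 -0.24 0 0.02 0 0.26 -1; 0 -0.36 0 0.03 0 0.38 -1; 0 -0.48 0 0.03 0 0.51 -1; 0 -0.60 0 0.04 0 0.64 -1; 0 -0.72 0 0.04 0 0.77 -1; 0 -0.84 0 0.04 0 0.90 -1; 0 -0.96 0 0.05 0 1.02 -1; 0 -1.08 0 0.04 0 1.15 -1; 0 -1.20 0 0.04 0 1.28 -1",
)

```text
time_s: 11.87
ee_pos: [0.6854, -0.0153, 0.0704]
eef_rot: [-1.571, -0.0, -0.556]
force: [0.7, -2.8, -0.5]
grip_width: 0.0002
```

Emit:
send_rows(
  series="0 -0.12 0 0.01 0 0.13 -1; 0 -0.24 0 0.02 0 0.26 -1; 0 -0.36 0 0.03 0 0.38 -1; 0 -0.48 0 0.03 0 0.51 -1; 0 -0.60 0 0.04 0 0.64 -1; 0 -0.72 0 0.04 0 0.77 -1; 0 -0.84 0 0.04 0 0.90 -1; 0 -0.96 0 0.05 0 1.02 -1; 0 -1.08 0 0.04 0 1.15 -1; 0 -1.20 0 0.04 0 1.28 -1",
)

```text
time_s: 12.7
ee_pos: [0.6925, -0.0046, 0.0705]
eef_rot: [-1.571, -0.0, -0.451]
force: [1.1, -3.6, 0.7]
grip_width: 0.0005
```

```bash
python3 -c "
from h import *
tool();print(get_obs()['qpos'].round(2))
crop('top','pics/c3.png',200,95,150,130,4)"
```

```text
12.7 r 0.121 z 0.07 ang 333.824279274797 turn 66.02427927479698 yaw 334.1475175371875 Ftan -2.8 Frad 2.6 M [-0.81 -0.05 -0.02] axis in tool cm -12.04 1.12
[-0.06  0.74  1.18  0.    1.22  0.39]
```

View pics/c3.png

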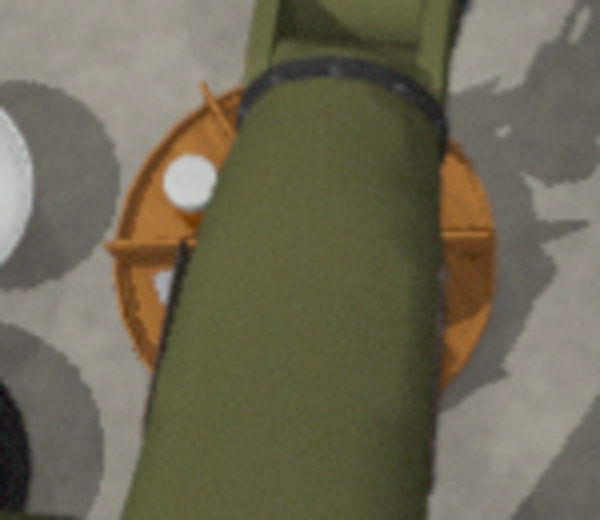

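The tray has turned as expected: the amber jar's lid is at (190,182) and a divider tip at (108,245). The forearm hides the rest. Now smaller steps through the stop near 74°, to feel where it lies.

Emit:
send_rows(
  series="0 -0.06 0 0.01 0 0.06 -1; 0 -0.12 0 0.01 0 0.13 -1; 0 -0.18 0 0.01 0 0.19 -1; 0 -0.24 0 0.02 0 0.26 -1; 0 -0.30 0 0.02 0 0.32 -1; 0 -0.36 0 0.03 0 0.38 -1; 0 -0.42 0 0.03 0 0.45 -1; 0 -0.48 0 0.03 0 0.51 -1; 0 -0.54 0 0.04 0 0.58 -1; 0 -0.60 0 0.04 0 0.64 -1",
)

```text
time_s: 13.58
ee_pos: [0.6956, 0.0009, 0.0704]
eef_rot: [-1.571, 0.0, -0.399]
force: [-0.2, -2.0, -0.3]
grip_width: 0.0004
```

Emit:
send_rows(
  series="0 -0.06 0 0.01 0 0.06 -1; 0 -0.12 0 0.01 0 0.13 -1; 0 -0.18 0 0.01 0 0.19 -1; 0 -0.24 0 0.02 0 0.26 -1; 0 -0.30 0 0.02 0 0.32 -1; 0 -0.36 0 0.03 0 0.38 -1; 0 -0.42 0 0.03 0 0.45 -1; 0 -0.48 0 0.03 0 0.51 -1; 0 -0.54 0 0.04 0 0.58 -1; 0 -0.60 0 0.04 0 0.64 -1",
)

```text
time_s: 14.42
ee_pos: [0.6985, 0.0069, 0.0704]
eef_rot: [-1.571, 0.0, -0.347]
force: [-0.4, -0.2, -0.7]
grip_width: 0.0005
```

Emit:
send_rows(
  series="0 -0.06 0 0.01 0 0.06 -1; 0 -0.12 0 0.01 0 0.13 -1; 0 -0.18 0 0.01 0 0.19 -1; 0 -0.24 0 0.02 0 0.26 -1; 0 -0.30 0 0.02 0 0.32 -1; 0 -0.36 0 0.03 0 0.38 -1; 0 -0.42 0 0.03 0 0.45 -1; 0 -0.48 0 0.03 0 0.51 -1; 0 -0.54 0 0.04 0 0.58 -1; 0 -0.60 0 0.04 0 0.64 -1",
)

```text
time_s: 15.25
ee_pos: [0.701, 0.0126, 0.0705]
eef_rot: [-1.571, -0.0, -0.295]
force: [-0.2, 0.4, 0.5]
grip_width: 0.0002
```

Emit:
send_rows(
  series="0 -0.06 0 0.01 0 0.06 -1; 0 -0.12 0 0.01 0 0.13 -1; 0 -0.18 0 0.01 0 0.19 -1; 0 -0.24 0 0.02 0 0.26 -1; 0 -0.30 0 0.02 0 0.32 -1; 0 -0.36 0 0.03 0 0.38 -1; 0 -0.42 0 0.03 0 0.45 -1; 0 -0.48 0 0.03 0 0.51 -1; 0 -0.54 0 0.04 0 0.58 -1; 0 -0.60 0 0.04 0 0.64 -1",
)

```text
time_s: 16.08
ee_pos: [0.7029, 0.0168, 0.0705]
eef_rot: [-1.573, 0.001, -0.243]
force: [-4.4, -13.3, 2.7]
grip_width: 0.0007
```

```bash
python3 -c "
from h import *
tool()"
```

```text
16.0833 r 0.1212 z 0.07 ang 345.0680599415172 turn 77.26805994151721 yaw 346.0601487269287 Ftan -14.0 Frad -1.1 M [-2.45  0.92 -0.16] axis in tool cm -12.05 1.26
```

Clear stop at about 75° of turn: the tray ran free at 72–75° and pushed back with 14 N at 77°. The target stop should be near 135°.

Emit:
send_rows(
  series="0 -0.12 0 0.01 0 0.13 -1; 0 -0.24 0 0.02 0 0.26 -1; 0 -0.36 0 0.03 0 0.38 -1; 0 -0.48 0 0.03 0 0.51 -1; 0 -0.60 0 0.04 0 0.64 -1; 0 -0.72 0 0.04 0 0.77 -1; 0 -0.84 0 0.04 0 0.90 -1; 0 -0.96 0 0.05 0 1.02 -1; 0 -1.08 0 0.04 0 1.15 -1; 0 -1.20 0 0.04 0 1.28 -1",
)

```text
time_s: 16.92
ee_pos: [0.7068, 0.031, 0.0705]
eef_rot: [-1.571, -0.0, -0.137]
force: [2.1, -3.3, -0.4]
grip_width: 0.0005
```

Emit:
send_rows(
  series="0 -0.12 0 0.01 0 0.13 -1; 0 -0.24 0 0.02 0 0.26 -1; 0 -0.36 0 0.03 0 0.38 -1; 0 -0.48 0 0.03 0 0.51 -1; 0 -0.60 0 0.04 0 0.64 -1; 0 -0.72 0 0.04 0 0.77 -1; 0 -0.84 0 0.04 0 0.90 -1; 0 -0.96 0 0.05 0 1.02 -1; 0 -1.08 0 0.04 0 1.15 -1; 0 -1.20 0 0.04 0 1.28 -1",
)

```text
time_s: 17.75
ee_pos: [0.7089, 0.0436, 0.0705]
eef_rot: [-1.571, -0.0, -0.032]
force: [2.4, -2.4, 0.2]
grip_width: 0.0003
```

Emit:
send_rows(
  series="0 -0.12 0 0.01 0 0.13 -1; 0 -0.24 0 0.02 0 0.26 -1; 0 -0.36 0 0.03 0 0.38 -1; 0 -0.48 0 0.03 0 0.51 -1; 0 -0.60 0 0.04 0 0.64 -1; 0 -0.72 0 0.04 0 0.77 -1; 0 -0.84 0 0.04 0 0.90 -1; 0 -0.96 0 0.05 0 1.02 -1; 0 -1.08 0 0.04 0 1.15 -1; 0 -1.20 0 0.04 0 1.28 -1",
)

```text
time_s: 18.58
ee_pos: [0.7097, 0.0563, 0.0704]
eef_rot: [-1.571, -0.0, 0.072]
force: [1.6, -1.6, 0.4]
grip_width: 0.0007
```

Emit:
send_rows(
  series="0 -0.12 0 0.01 0 0.13 -1; 0 -0.24 0 0.02 0 0.26 -1; 0 -0.36 0 0.03 0 0.38 -1; 0 -0.48 0 0.03 0 0.51 -1; 0 -0.60 0 0.04 0 0.64 -1; 0 -0.72 0 0.04 0 0.77 -1; 0 -0.84 0 0.04 0 0.90 -1; 0 -0.96 0 0.05 0 1.02 -1; 0 -1.08 0 0.04 0 1.15 -1; 0 -1.20 0 0.04 0 1.28 -1",
)

```text
time_s: 19.42
ee_pos: [0.7091, 0.0691, 0.0704]
eef_rot: [-1.571, 0.0, 0.177]
force: [1.5, -1.7, 0.7]
grip_width: 0.0006
```

Emit:
send_rows(
  series="0 -0.12 0 0.01 0 0.13 -1; 0 -0.24 0 0.02 0 0.26 -1; 0 -0.36 0 0.03 0 0.38 -1; 0 -0.48 0 0.03 0 0.51 -1; 0 -0.60 0 0.04 0 0.64 -1; 0 -0.72 0 0.04 0 0.77 -1; 0 -0.84 0 0.04 0 0.90 -1; 0 -0.96 0 0.05 0 1.02 -1; 0 -1.08 0 0.04 0 1.15 -1; 0 -1.20 0 0.04 0 1.28 -1",
)

```text
time_s: 20.25
ee_pos: [0.7074, 0.0818, 0.0704]
eef_rot: [-1.571, -0.0, 0.282]
force: [3.2, -2.1, -1.1]
grip_width: 0.0005
```

Emit:
send_rows(
  series="0 -0.12 0 0.01 0 0.13 -1; 0 -0.24 0 0.02 0 0.26 -1; 0 -0.36 0 0.03 0 0.38 -1; 0 -0.48 0 0.03 0 0.51 -1; 0 -0.60 0 0.04 0 0.64 -1; 0 -0.72 0 0.04 0 0.77 -1; 0 -0.84 0 0.04 0 0.90 -1; 0 -0.96 0 0.05 0 1.02 -1; 0 -1.08 0 0.04 0 1.15 -1; 0 -1.20 0 0.04 0 1.28 -1",
)

```text
time_s: 21.08
ee_pos: [0.7042, 0.0943, 0.0705]
eef_rot: [-1.571, -0.0, 0.387]
force: [2.6, -1.4, -0.7]
grip_width: 0.0
```

Emit:
send_rows(
  series="0 -0.12 0 0.01 0 0.13 -1; 0 -0.24 0 0.02 0 0.26 -1; 0 -0.36 0 0.03 0 0.38 -1; 0 -0.48 0 0.03 0 0.51 -1; 0 -0.60 0 0.04 0 0.64 -1; 0 -0.72 0 0.04 0 0.77 -1; 0 -0.84 0 0.04 0 0.90 -1; 0 -0.96 0 0.05 0 1.02 -1; 0 -1.08 0 0.04 0 1.15 -1; 0 -1.20 0 0.04 0 1.28 -1",
)

```text
time_s: 21.92
ee_pos: [0.6997, 0.1062, 0.0705]
eef_rot: [-1.571, -0.0, 0.491]
force: [4.2, -2.4, -0.2]
grip_width: 0.0005
```

```bash
python3 -c "
from h import *
tool();print(get_obs()['qpos'].round(2))
crop('side','pics/s1.png',270,130,150,100,5)"
```

```text
21.9167 r 0.1208 z 0.071 ang 28.53189363840879 turn -239.2681063615912 yaw 28.151259025846304 Ftan -4.1 Frad 2.5 M [-0.45 -0.53  0.05] axis in tool cm -12.04 0.97
[ 0.1   0.77  1.13 -0.    1.24 -0.39]
```

View pics/s1.png

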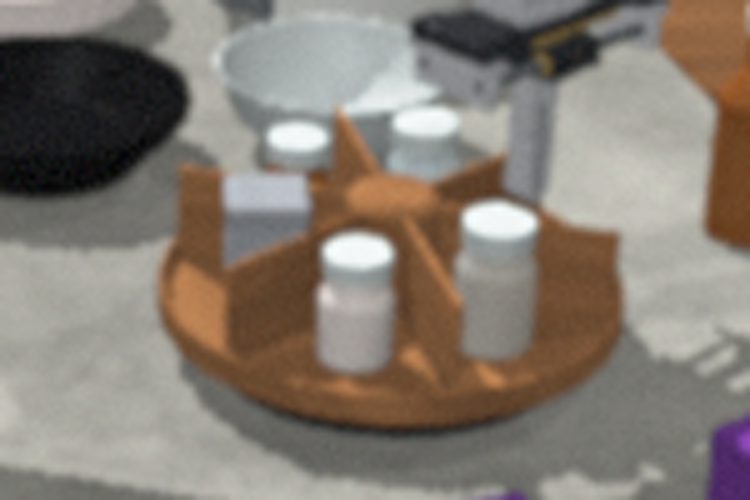

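The side view shows the tin at (265,220) and all four jars standing. The finger is behind the divider at (530,140). Turn is about 121°, so small steps from here.

Emit:
send_rows(
  series="0 -0.12 0 0.01 0 0.13 -1; 0 -0.24 0 0.02 0 0.26 -1; 0 -0.36 0 0.03 0 0.38 -1; 0 -0.48 0 0.03 0 0.51 -1; 0 -0.60 0 0.04 0 0.64 -1; 0 -0.72 0 0.04 0 0.77 -1; 0 -0.84 0 0.04 0 0.90 -1; 0 -0.96 0 0.05 0 1.02 -1; 0 -1.08 0 0.04 0 1.15 -1; 0 -1.20 0 0.04 0 1.28 -1",
)

```text
time_s: 22.8
ee_pos: [0.6939, 0.1177, 0.0704]
eef_rot: [-1.571, 0.0, 0.596]
force: [1.7, -1.6, 0.5]
grip_width: 0.0008
```

Emit:
send_rows(
  series="0 -0.06 0 0.01 0 0.06 -1; 0 -0.12 0 0.01 0 0.13 -1; 0 -0.18 0 0.01 0 0.19 -1; 0 -0.24 0 0.02 0 0.26 -1; 0 -0.30 0 0.02 0 0.32 -1; 0 -0.36 0 0.03 0 0.38 -1; 0 -0.42 0 0.03 0 0.45 -1; 0 -0.48 0 0.03 0 0.51 -1; 0 -0.54 0 0.04 0 0.58 -1; 0 -0.60 0 0.04 0 0.64 -1",
)

```text
time_s: 23.63
ee_pos: [0.6907, 0.1233, 0.0703]
eef_rot: [-1.571, 0.0, 0.648]
force: [-0.4, 0.2, -0.1]
grip_width: 0.0003
```

Emit:
send_rows(
  series="0 -0.06 0 0.01 0 0.06 -1; 0 -0.12 0 0.01 0 0.13 -1; 0 -0.18 0 0.01 0 0.19 -1; 0 -0.24 0 0.02 0 0.26 -1; 0 -0.30 0 0.02 0 0.32 -1; 0 -0.36 0 0.03 0 0.38 -1; 0 -0.42 0 0.03 0 0.45 -1; 0 -0.42 0 0.03 0 0.45 -1; 0 -0.42 0 0.03 0 0.45 -1; 0 -0.42 0 0.03 0 0.45 -1",
)

```text
time_s: 24.47
ee_pos: [0.6883, 0.1269, 0.0705]
eef_rot: [-1.571, 0.0, 0.684]
force: [0.4, 0.6, 0.4]
grip_width: 0.0006
```

```bash
python3 -c "
from h import *
tool()"
```

```text
24.4667 r 0.1209 z 0.07 ang 39.72163854068044 turn -228.07836145931958 yaw 39.181647409402224 Ftan 0.2 Frad 0.7 M [-0.05  0.03 -0.05] axis in tool cm -12.05 0.94
```

It has snapped ahead and the finger is free at about 132°. Now feel gently for the notch.

Emit:
send_rows(
  series="0 -0.06 0 0.01 0 0.06 -1; 0 -0.12 0 0.01 0 0.13 -1; 0 -0.18 0 0.01 0 0.19 -1; 0 -0.24 0 0.02 0 0.26 -1; 0 -0.30 0 0.02 0 0.32 -1; 0 -0.36 0 0.03 0 0.38 -1; 0 -0.42 0 0.03 0 0.45 -1; 0 -0.48 0 0.03 0 0.51 -1; 0 -0.48 0 0.03 0 0.51 -1; 0 -0.48 0 0.03 0 0.51 -1",
)

```text
time_s: 25.3
ee_pos: [0.6857, 0.1306, 0.0705]
eef_rot: [-1.572, -0.0, 0.726]
force: [3.0, -4.3, -1.9]
grip_width: -0.0
```

Emit:
send_rows(
  series="0 -0.02 0 0 0 0.02 -1; 0 -0.04 0 0 0 0.04 -1; 0 -0.06 0 0.01 0 0.06 -1; 0 -0.08 0 0.01 0 0.08 -1; 0 -0.1 0 0.01 0 0.1 -1; 0 -0.12 0 0.01 0 0.13 -1; 0 -0.14 0 0.01 0 0.15 -1; 0 -0.14 0 0.01 0 0.15 -1; 0 -0.14 0 0.01 0 0.15 -1; 0 -0.14 0 0.01 0 0.15 -1",
)

```text
time_s: 26.13
ee_pos: [0.6853, 0.1312, 0.0705]
eef_rot: [-1.573, -0.001, 0.738]
force: [7.6, -6.0, -2.9]
grip_width: 0.0008
```

```bash
python3 -c "
from h import *
tool()"
```

```text
26.1333 r 0.121 z 0.071 ang 42.215658411099405 turn -225.5843415889006 yaw 42.27134804398957 Ftan -9.5 Frad 1.6 M [-1.19 -1.41  0.09] axis in tool cm -12.05 1.06
```

The notch resists: 9.5 N at about 134°, after a free gap. I'll back off, lift clear, and look.

Emit:
send_rows(
  series="0 0 0 0 0 -0.5 -1; 0 0 0 0 0 -1 -1; 0 0 0 0 0 -1.5 -1; 0 0 0 0 0 -2 -1; 0 0 0 0 -2 -2.2 -1; 0 0 0 0 -5 -2.2 -1; 0 0 0 0 -8 -2.2 -1; 0 0 0 0 -11 -2.2 -1; 0 0 0 0 -14 -2.2 -1; 0 0 0 0 -15 -2.2 -1",
)

```text
time_s: 26.97
ee_pos: [0.7003, 0.1159, 0.2258]
eef_rot: [-1.574, -0.005, 0.738]
force: [-0.6, -0.8, 1.8]
grip_width: 0.0006
```

```bash
python3 -c "
from h import *
rel([.25,.40,.22],42)"
```

```text
26.9667 [0.7003 0.1159 0.2258] [-90.2  -0.3  42.3] [-0.6 -0.8  1.8] 0.0005629645773326345
rot [0.04 0.06 0.06] cm [-14.2    0.33  51.32]
```

Emit:
send_rows(
  series="0 0 0 -1 0 3.6 -1; 0 0 0 -2 0 7.2 -1; 0 0 0 -3 0 10.8 -1; 0 0 0 -4 0 14.4 -1; 0 0 0 -5 0 18 -1; 0 0 0 -6 0 21.6 -1; 0 0 0 -7 0 25.2 -1; 0 0 0 -8 0 28.8 -1; 0 0 0 -9 0 32.4 -1; 0 0 0 -10 0 36 -1",
)

```text
time_s: 27.8
ee_pos: [0.3814, 0.3155, 0.22]
eef_rot: [-1.571, 0.001, 0.738]
force: [0.9, 1.3, 0.5]
grip_width: 0.0003
```

Emit:
send_rows(
  series="0 0 0 -0.5 0 3 -1; 0 0 0 -1 0 6 -1; 0 0 0 -1.5 0 9 -1; 0 0 0 -2 0 12 -1; 0 0 0 -3 0 14 -1; 0 0 0 -4 0 15 -1; 0 0 0 -4 0 15 -1; 0 0 0 -4 0 15 -1; 0 0 0 -4 0 15 -1; 0 0 0 -4 0 15 -1",
)

```text
time_s: 28.63
ee_pos: [0.2535, 0.3986, 0.2204]
eef_rot: [-1.571, -0.0, 0.737]
force: [0.6, -0.0, -0.4]
grip_width: 0.0003
```

```bash
python3 -c "
from h import *
crop('top','pics/c4.png',220,105,115,110,5)"
```

```text
(no output)
```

View pics/c4.png

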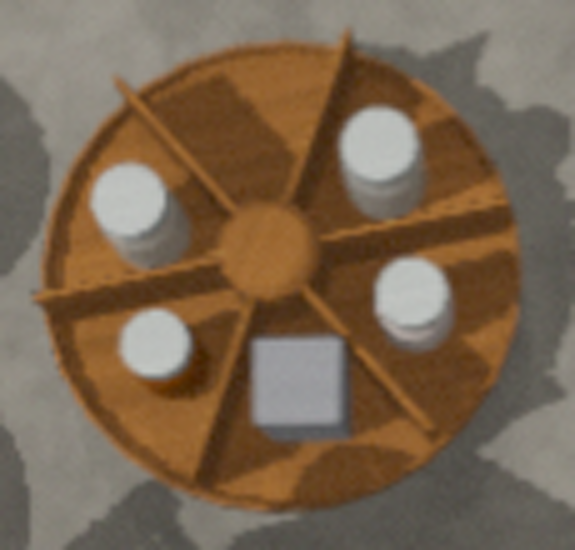

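Run:
```python
from h import *
f=lambda u,v:(220+u/5,105+v/5)
c=at("top",f(268,251),.112);A=[]
for q in [(118,80),(347,33),(512,202),(433,432),(203,485),(40,297)]:
    p=at("top",f(*q),.104)-c;a=np.degrees(np.arctan2(p[1],p[0]));A.append(a%60);print(q,np.hypot(*p[:2]).round(3),a.round(1))
print(np.mean(A))
cv2.imwrite("pics/topend.png",camera("top")[:,:,::-1])
```

```text
(118, 80) 0.144 41.7
(347, 33) 0.145 -17.0
(512, 202) 0.148 -76.6
(433, 432) 0.145 -136.7
(203, 485) 0.143 165.9
(40, 297) 0.139 101.5
43.11955681002032
```

View pics/topend.png

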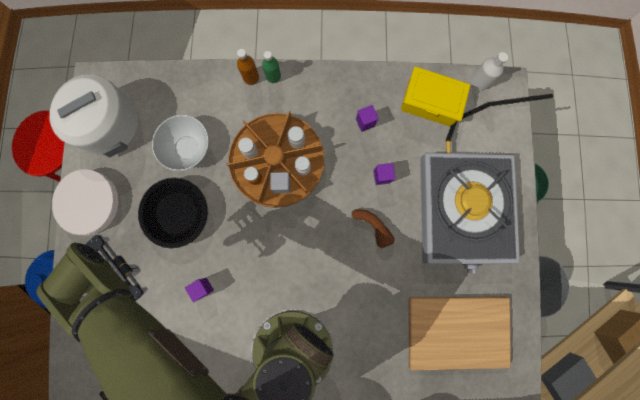

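The tin bay now points toward my side, at about 193° (13° off straight ahead). All jars and the tin are upright, and the bowl, mortar, pestle and cubes are where they were. The arm is clear, so I'm handing in.

```bash
python3 -c "
from station import *
print(get_obs()['force'],get_obs()['time_s']);print(hand_in())"
```

```text
[-0.38888134 -0.09593277  0.31578373] 28.7333
the job is handed in; nothing more can be done
None
```

I turned the tray about 135° counter-clockwise, pushing one divider from inside the empty bay. The bay with the square tin is now on my side, about 13° off straight ahead, and rests in a stop. I handed it in at 28.7 s of the 72 s allowed; no verdict was reported.

- **Stops felt:** I felt them at about 14°, 75° and 134–135° of turn. At the last one the tray snapped ahead, the finger ran free, and then a gentle push met 9.5 N without the tray leaving the stop. I did not feel it again after letting go.
- **Last pictures:** The tin and all four jars stand in their bays. The bowl, mortar, pestle and other things are where they were, and the arm is clear.
- **Disagreement:** The camera put the final turn at 135.3°, while the finger contact gave 134.4°. That is within my measuring error of about 1°.

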